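# Level a circuit board in its rework frame and lock the rotation

## Robot

A 6-joint arm with a two-finger parallel gripper is mounted at the origin on a cart in front of the work surface, level with it; the furniture and walls round the work are solid. World frame = base frame: x ahead of the robot, y to its left, z up, the work surface at z = 0. Lengths are in mm, angles in rad, forces in N, time in s.
With the tool pointing down it reaches from about 400 to 925 mm from the base axis. Payload 3.4 kg.
Tool frame: the origin (TCP) lies between the finger pads; the fingertips stand 25 mm ahead of it and the grasp point (between the pads) lies 6 mm ahead of it (bot.tips_ahead is the distance from the TCP to the fingertips, in mm); x points along the fingers, z is the direction in which the jaws open and shut, and the axes are right-handed (so a half turn about x gives the same grasp; the last joint's range is limited). The gripper opens to 85 mm and grips with 20 to 120 N. Pads are 22 mm wide; open, the fingers measure 114 mm over their backs; the gripper's body (76 mm by 85 mm) begins 54 mm behind the grasp point. The pads swing forward as they close: fully open they stand 13 mm farther back than shut.
Start: joints at [1.149, 0.307, 1.506, -0, 1.328, -0.073], TCP at [196.541, 540.373, 256.305] pointing down, gripper open.
Joint ranges: [-3.12, 3.12], [-1.05, 2.28], [0.14, 2.33], [-1.42, 4.57], [0.1, 2.73], [-2.68, 2.68]. Speed limits (rad/s): [2.57, 2.57, 3.14, 3.14, 3.14, 3.14].

## Interface

Orientations are given as a 3x3 rotation matrix whose columns are the frame's x, y, z axes.
In Python, from bench import bot gives the robot as it stands.
- The arm moves only by the tool arm_command, never from a script. Its argument "plan" is one flat list of numbers, 5 for each row, row after row: the opening, from 0 (shut) to 1 (fully open), then the shift along the world's x, y, z in cm, then the turn about the world's z in degrees. A call has exactly 10 rows; each row shifts and turns the commanded pose from where the row before left it; what a row does not reach is not made up. A row lasts 1/10 s, in which the tool goes at most 50 mm and 8.59 degrees, less where a joint would pass 70% of its speed; a pose out of reach is approached as far as the arm can. A call is refused whole if a number of a shift passes 5 or a number of a turn 8.59, either way. A call with a gripper value outside its range is refused whole. The fingers move at their own pace and stop on an object; "force" is the grip in N (left out, the last holds). Time passes only in rows, so rows that do not move let the fingers close, or fill a call up. It gives the time, the measured TCP pose, the force and the opening at its end, in the units of the state.
- bot.sense(): the state, without advancing time (a new reading comes with each control period).
- bot.grab_frame(name): name is "side" or "top"; returns the picture (400x640x3 uint8, red, green, blue); there is no depth.
- bot.camera_info(name): a dict with "fx", "fy", "cx", "cy" (pixels), "R" (3x3) and "t" (3): a world point X has camera coordinates R X + t. Camera axes: x right, y down, z forward; pixel columns grow to the right and rows downward; lengths in mm; the calibration is good to about 2 mm. A picture is of the moment at which its call begins. camera_info takes no time and is no camera call.
- bot.sign_off(): hands the job in, once; it reports no verdict.
Trained networks look in the newest picture that a camera, given by its name, has taken for a name from the list of things; names that differ only in an ending like _2 or _b are one class to them, and where a whole thing is asked for, a point or a joint stands for the part that bears it (a point fixed in the world has none). Each returns a list of dicts, best first, with "confidence" (0 to 1); they miss things now and then, are a little off and sometimes report something else, mostly with a low value. They report only what shows in the picture. A call takes as long as a camera call.
- bot.recognise(camera, query): "extent" ([left, top, right, bottom] in pixels, round what is visible of it).
- bot.regions_of(camera, query): "pixels" (400x640 bool, what is visible of it) and "extent" ([left, top, right, bottom] in pixels, round what is visible of it).
The state is a dict: "time_s": time; "joint_pos": joint angles; "qvel": joint speeds; "tau": joint torques, N m; "tool_pos": TCP position; "tcp_rot": TCP orientation; "wrist_force": force on the tool from outside, world axes, zero at the start; "wrist_torque": the same for the moment, N m; "finger_gap": finger opening in mm.
Only numpy, scipy, OpenCV 4.12 (cv2) and the standard library are available. Lean on these libraries where they do the work, as an engineer would, in place of code of your own. Each camera call takes 0.05 s, during which the arm holds its last target. There are 200 camera calls.

## Task

The circuit board stands tilted in the rework frame. Turn it about its long axis until it lies level, component side up, and then turn the orange rotation-lock knob on the frame's post clockwise as far as it goes so that the board is locked. Leave the black board-clamp knob at the other end as it is.

Things in the scene. Friction and masses are not known exactly. Their poses are not given: they have to be found in the camera images.
- frame: Rework frame fixed to the table: aluminium base plate 110 x 240 mm (x, y), 11 mm high, with a grey post 32 x 24 mm (x, y), 92 mm high, at each end, at y = +105 and -105 mm. Origin: centre of the underside, at table height; z up, y towards the post with the orange knob, x across. An equal black knob stands on the -y post. The board turns about the line x = 0, z = 70 mm, parallel to y.
- board (a joint): Board's turn about the axis, rad: 0 level, green side up; + when the rail on the frame's +x side is up (starts 0.4 to 0.7; range +-1.2, no stop at level). Board with carrier 100 x 166 mm; a rail 10 wide, 8 mm thick along each long side, centred 45 mm from the axis, its top at z = 74 mm when level; nothing is higher. Balanced; friction 0.12 N m holds it: about 3 N down on a rail turns it.
- lock_knob (a joint): Turn of the orange knob, rad, growing clockwise from above: 0 unlocked, bar along the frame's y; 1.4 locked, at its end stop, bar nearly across. Starts 0 to 0.25; friction 0.06 N m. Vertical axis at x = 0, y = +105 mm of the frame. Bar 44 mm long, 13 wide, from 101 to 127 mm above the table, on a round foot of radius 15 mm. Turn it only once the board is level.
- clamp_knob_end (a point): One end of the bar of the black board-clamp knob (same shape as the orange one) on the frame's -y post: 22 mm from that knob's vertical axis, 114 mm above the table. It must not move.

How it is judged (in metres and radians):
On the way, in this order (a step that is already met when the one before it is completed fails the run):
1. the board lies level (within 10 degrees) (value of joint board between -0.175 and 0.175 rad), for 0.2 s.
2. then the orange lock knob is turned to its stop (value of joint lock_knob above 1.2 rad), for 0.2 s.
At the end, for the whole second after the job is handed in: The board is level within 10 degrees, component side up, and the orange lock knob is turned clockwise to within 11 degrees of its end stop (above 1.2 rad) (all of step 1 and value of joint lock_knob above 1.2 rad); the robot touches nothing.
It fails at once if the black board-clamp knob is turned (its bar's end moves more than 6 mm) (distance of clamp_knob_end from where it was at the start of the episode above 0.006 m).
It also fails if it takes over 38 s, if anything falls off the work surface, if the arm or the gripper's body presses on something with over 40 N, if the wrist force passes 120 N, or if a joint passes its speed limit or range.

## Working session

There is one attempt and no reset: what is moved stays moved. The work goes in short steps, Python scripts to look and compute and a tool call to move; the robot and the scene stay as the last step left them, time stands still between calls to the robot, and variables do not carry over. Pictures are saved under pics/ and viewed, about 8 in all and at most 12, crops included, and the job is handed in when it is done.

Besides the shell and the picture viewer there is one more tool, called after ">>>" as name(argument=value, ...) on one line, values as JSON. arm_command: Moves the arm, as the interface text tells. Its arguments: {"type":"object","properties":{"plan":{"type":"array","items":{"type":"number"}},"force":{"type":"number"}},"required":["plan"]}

```bash
mkdir -p pics; python3 - <<'E'
from bench import bot
import cv2,numpy as np
for n in("top","side"):
    im=bot.grab_frame(n); cv2.imwrite(f"pics/a_{n}.png",im[:,:,::-1])
    for q in("frame","board","lock_knob","clamp_knob_end"):
        for r in bot.recognise(n,q)[:2]: print(n,q,np.round(r["extent"]),round(r["confidence"],2))
    c=bot.camera_info(n); print({k:np.round(v,3).tolist() for k,v in c.items()})
s=bot.sense(); print(s["time_s"],s["tool_pos"],np.round(s["tcp_rot"],3))
E
```

```text
top frame [245. 174. 359. 225.] 0.62
top board [261. 177. 342. 221.] 0.86
top board [245. 193. 265. 204.] 0.46
top lock_knob [246. 189. 266. 207.] 0.62
top clamp_knob_end [337. 185. 352. 201.] 0.54
{'fx': 365.164, 'fy': 365.164, 'cx': 317.287, 'cy': 202.002, 'R': [[-0.028, -1.0, 0.0], [-0.987, 0.028, -0.157], [0.157, -0.005, -0.988]], 't': [-222.12, 522.125, 858.976]}
side board [341. 195. 355. 216.] 0.67
side lock_knob [294. 144. 309. 166.] 0.79
side clamp_knob_end [337. 192. 354. 216.] 0.63
{'fx': 447.136, 'fy': 447.136, 'cx': 319.503, 'cy': 200.17, 'R': [[0.922, -0.387, -0.024], [-0.227, -0.487, -0.843], [0.315, 0.783, -0.537]], 't': [-554.123, 72.523, 931.709]}
0.5 [196.52889558 540.33584853 256.27627382] [[-0.    -0.94   0.342]
 [-0.     0.342  0.94 ]
 [-1.     0.    -0.   ]]
```

View pics/a_top.png

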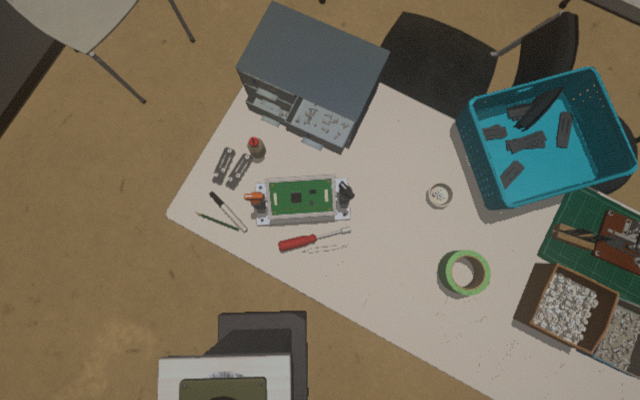

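View pics/a_side.png

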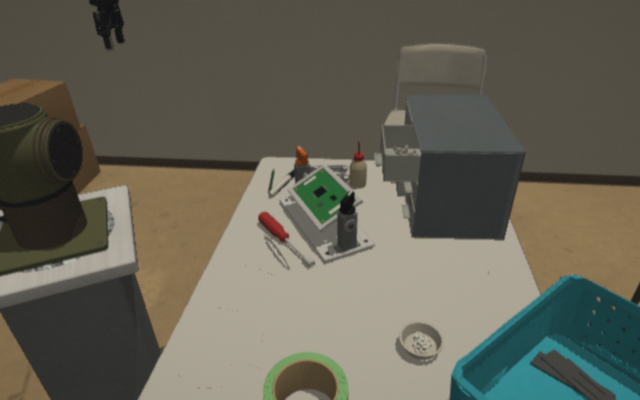

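The top view shows the frame at about (245-359, 174-225), with the orange knob at (256,198) and the black knob at (345,193). Its +y points to image left. The side view shows the orange knob at (302,155) and the black knob at (346,205).

```bash
python3 - <<'E'
import cv2,numpy as np
a=cv2.imread("pics/a_top.png")[165:235,235:365]; b=cv2.imread("pics/a_side.png")[135:270,270:380]
cv2.imwrite("pics/b_top.png",cv2.resize(a,None,fx=6,fy=6,interpolation=cv2.INTER_CUBIC))
cv2.imwrite("pics/b_side.png",cv2.resize(b,None,fx=4.4,fy=4.4,interpolation=cv2.INTER_CUBIC))
E
```

```text
(no output)
```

View pics/b_top.png

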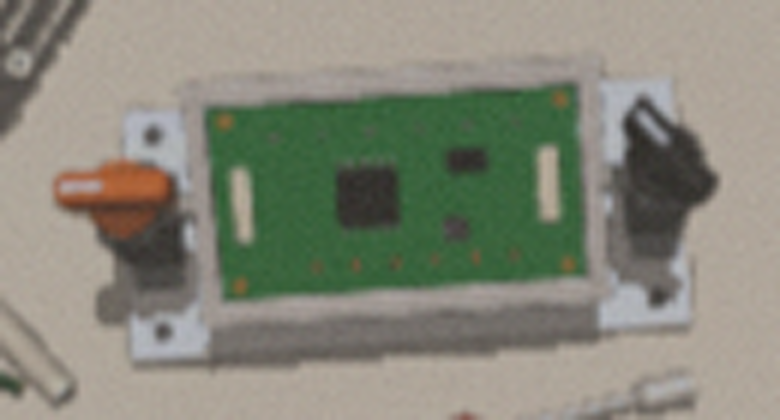

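View pics/b_side.png

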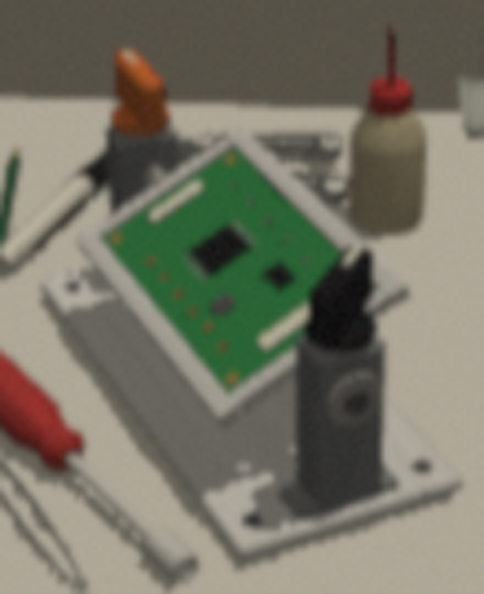

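The crops show the frame's base corners, the board outline, the orange bar almost along the frame's y, and the black bar skewed. I'll fit the frame pose and tilt to these corners.

```bash
cat > h.py <<'E'
from bench import bot
import numpy as np
def proj(n,X):
    c=bot.camera_info(n); p=np.asarray(X)@np.array(c["R"]).T+np.array(c["t"])
    return np.c_[c["fx"]*p[:,0]/p[:,2]+c["cx"],c["fy"]*p[:,1]/p[:,2]+c["cy"]]
def w(f,X):
    X=np.asarray(X,float); c,s=np.cos(f[2]),np.sin(f[2])
    return np.c_[f[0]+c*X[:,0]-s*X[:,1], f[1]+s*X[:,0]+c*X[:,1], X[:,2]]
def brd(th,X): # board-local (x,y,z rel axis) -> frame
    X=np.asarray(X,float);c,s=np.cos(th),np.sin(th)
    return np.c_[c*X[:,0]-s*X[:,2],X[:,1],70+s*X[:,0]+c*X[:,2]]
E
python3 - <<'E'
from h import *
from scipy.optimize import least_squares
T=lambda p:np.array(p)/6+[235,165]-.4
S=lambda p:np.array(p)/4.4+[270,135]-.4
base=[[55,120,11],[-55,120,11],[-55,-120,11],[55,-120,11]]
bc=[[50,83,4],[50,-83,4],[-50,-83,4],[-50,83,4]]
bt=T([(125,112),(132,358),(690,322),(670,80)]); bs=S([(45,283),(240,552),(460,478)])
ct=T([(185,85),(598,58),(605,292),(213,318)]); cs=S([(237,135),(408,293),(222,412),(82,238)])
def res(f):
    return np.r_[(proj("top",w(f,base))-bt).ravel(),(proj("side",w(f,base))[1:3][[0,1]]-bs[1:]).ravel(),(proj("side",w(f,base))[1]-bs[0])*0,
     (proj("top",w(f,brd(f[3],bc)))-ct).ravel(),(proj("side",w(f,brd(f[3],bc)))-cs).ravel()]
for th in(.5,-.5):
    r=least_squares(res,[650,300,0,th],x_scale=[10,10,.1,.1],loss="soft_l1"); print(r.x.round(3),r.cost.round(1)); print(r.fun.reshape(-1,2).round(1).tolist())
f=r.x
print(proj("side",w(f,base)),bs)
c=bot.camera_info("side");print(-np.array(c["R"]).T@c["t"])
# orange bar ends at z=127 in top image
c=bot.camera_info("top");R=np.array(c["R"]);C=-R.T@c["t"];print(C)
P=[]
for z,p in((127,(57,183)),(127,(168,183))):
    u=T(p); d=R.T@[(u[0]-c["cx"])/c["fx"],(u[1]-c["cy"])/c["fy"],1]; P.append((C+d*(z-C[2])/d[2]).round(1)); print(P[-1])
print("knob axis",w(f,[[0,105,114],[0,-105,114]]), "bar yaw",np.arctan2(*(P[0]-P[1])[[1,0]]))
E
```

```text
[ 5.27445e+02 -1.99147e+02  4.50000e-02  3.75000e-01] 181.9
[[-1.1, -1.2], [-0.2, 0.3], [1.5, -0.6], [1.1, -2.6], [-45.5, -61.2], [-48.9, 17.3], [-0.0, -0.0], [-1.0, -1.0], [0.6, -1.6], [1.8, 0.5], [-1.5, 1.2], [1.6, -1.3], [1.2, -0.8], [-0.6, 1.2], [-1.9, 0.0]]
[ 5.27445e+02 -1.99147e+02  4.50000e-02  3.75000e-01] 181.9
[[-1.1, -1.2], [-0.2, 0.3], [1.5, -0.6], [1.1, -2.6], [-45.5, -61.2], [-48.9, 17.3], [-0.0, -0.0], [-1.0, -1.0], [0.6, -1.6], [1.8, 0.5], [-1.5, 1.2], [1.6, -1.3], [1.2, -0.8], [-0.6, 1.2], [-1.9, 0.0]]
[[322.53507745 187.21879921]
 [278.6159476  198.85197629]
 [325.24660568 260.54121315]
 [376.46445673 243.67394758]] [[279.82727273 198.91818182]
 [324.14545455 260.05454545]
 [374.14545455 243.23636364]]
[ 233.85901173 -908.66734743  547.74780113]
[ 374.05871749 -232.51316438  930.48830914]
[522.2 -73.4 127. ]
[ 521.  -114.8  127. ]
knob axis [[ 522.70916795  -94.25421574  114.        ]
 [ 532.18099036 -304.04049885  114.        ]] bar yaw 1.5418189329433343
```

```bash
python3 - <<'E'
from h import *
from scipy.optimize import least_squares
T=lambda p:np.array(p)/6+[235,165]-.4
S=lambda p:np.array(p)/4.4+[270,135]-.4
base=[[55,120,11],[-55,120,11],[-55,-120,11],[55,-120,11]]
bc=[[50,83,4],[50,-83,4],[-50,-83,4],[-50,83,4]]
bt=T([(125,112),(132,358),(690,322),(670,80)]); bs=S([(45,283),(240,552),(460,478)])
ct=T([(185,85),(598,58),(605,292),(213,318)]); cs=S([(237,135),(408,293),(222,412),(82,238)])
def res(f):
    return np.r_[(proj("top",w(f,base))-bt).ravel(),(proj("side",w(f,base))[1:]-bs).ravel(),
     (proj("top",w(f,brd(f[3],bc)))-ct).ravel(),(proj("side",w(f,brd(f[3],bc)))-cs).ravel()]
r=least_squares(res,[527,-199,0,.4],x_scale=[10,10,.1,.1],loss="soft_l1"); f=r.x;print(f.round(3),r.cost.round(1)); print(r.fun.reshape(-1,2).round(1).tolist())
print("knob axis",w(f,[[0,105,114],[0,-105,114]]).round(1)); print(w(f,brd(f[3],[[45,0,4],[45,60,4],[-45,0,4]])).round(1), w(f,[[45,0,74]]))
print(bot.sense()["time_s"])
E
```

```text
[ 5.26601e+02 -1.98451e+02  3.60000e-02  3.83000e-01] 14.1
[[-1.2, -1.3], [-0.7, 0.3], [1.1, 0.1], [1.0, -1.9], [-1.3, -0.3], [-0.1, 0.4], [1.4, 0.6], [-1.1, -0.9], [0.5, -0.9], [1.4, 1.1], [-2.0, 1.2], [1.4, -1.5], [0.3, -0.8], [-1.5, 1.3], [-2.1, -0.1]]
knob axis [[ 522.8  -93.5  114. ]
 [ 530.4 -303.4  114. ]]
[[ 566.8 -197.    90.5]
 [ 564.6 -137.    90.5]
 [ 483.4 -200.    56.9]] [[ 571.57086536 -196.81420074   74.        ]]
0.5
```

Fit: frame at (526.6, -198.5), yaw 0.036, tilt about 0.4 with the far rail up, and the knob about 0.07. I'll go to a point above the far rail with the gripper shut.

>>> arm_command(plan=[0,2.6,-3.6,0,-7,0,2.6,-3.6,0,-7,0,2.6,-3.6,0,-7,0,2.6,-3.6,0,-7,0,2.6,-3.6,0,-7,0,2.6,-3.6,0,-7,0,2.6,-3.6,0,-7,0,2.6,-3.6,0,-7,0,2.6,-3.6,0,-7,0,2.6,-3.6,0,-7])

```text
time_s: 1.5
tool_pos: [457.4, 178.8, 256.6]
tcp_rot: [[0.001, 0.005, 1.0], [0.0, 1.0, -0.005], [-1.0, 0.0, 0.001]]
wrist_force: [0.6, -0.3, -0.5]
finger_gap: -0.0
```

>>> arm_command(plan=[0,1.4,-4.4,0,-0.2,0,1.4,-4.4,0,-0.2,0,1.4,-4.4,0,-0.2,0,1.4,-4.4,0,-0.2,0,1.4,-4.4,0,-0.2,0,1.4,-4.4,0,-0.2,0,1.4,-4.4,0,-0.2,0,1.4,-4.4,0,-0.2,0,0,0,-3,0,0,0,0,-3,0])

```text
time_s: 2.5
tool_pos: [569.9, -174.1, 196.5]
tcp_rot: [[0.003, 0.031, 1.0], [-0.001, 1.0, -0.031], [-1.0, -0.001, 0.003]]
wrist_force: [-0.5, 0.3, -1.5]
finger_gap: 0.1
```

```bash
python3 - <<'E'
from h import *
import cv2
s=bot.sense(); print(s["time_s"],s["tool_pos"],np.round(s["tcp_rot"],2).tolist(),s["finger_gap"],s["wrist_force"],bot.tips_ahead)
a=bot.grab_frame("top")[100:270,200:400,::-1];b=bot.grab_frame("side")[50:270,230:430,::-1]
b=cv2.resize(b,(400,440)); a=cv2.resize(a,(400,340)); a=cv2.copyMakeBorder(a,0,100,0,0,0)
cv2.imwrite("pics/c.png",np.hstack([a,b]))
E
```

```text
2.5 [ 569.93526653 -174.10689524  196.51107451] [[0.0, 0.03, 1.0], [-0.0, 1.0, -0.03], [-1.0, -0.0, 0.0]] 0.06355703192209593 [-0.50395251  0.2815318  -1.46018925] 25.0
```

View pics/c.png

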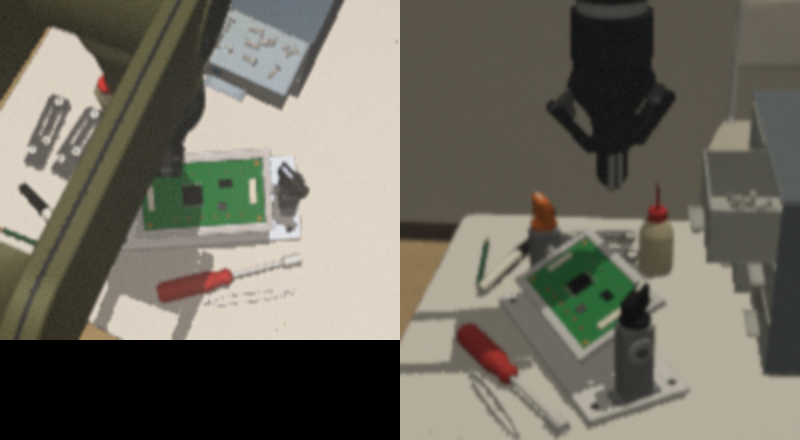

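The closed fingers are above the far rail, clear of the drawer and the bottle. I'll press down.

>>> arm_command(plan=[0,0,0,-3,0,0,0,0,-2,0,0,0,0,-1,0,0,0,0,-0.8,0,0,0,0,-0.7,0,0,0,0,-0.6,0,0,0,0,-0.6,0,0,0,0,-0.5,0,0,0,0,-0.4,0,0,0,0,0,0])

```text
time_s: 3.6
tool_pos: [568.0, -171.7, 99.8]
tcp_rot: [[-0.001, 0.028, 1.0], [0.0, 1.0, -0.028], [-1.0, 0.0, -0.001]]
wrist_force: [0.6, -0.2, 1.8]
finger_gap: -0.3
```

```bash
python3 - <<'E'
from h import *
import cv2
b=bot.grab_frame("side")[100:270,250:400,::-1]
cv2.imwrite("pics/d.png",cv2.resize(b,None,fx=3.5,fy=3.5,interpolation=cv2.INTER_CUBIC))
E
```

```text
(no output)
```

View pics/d.png

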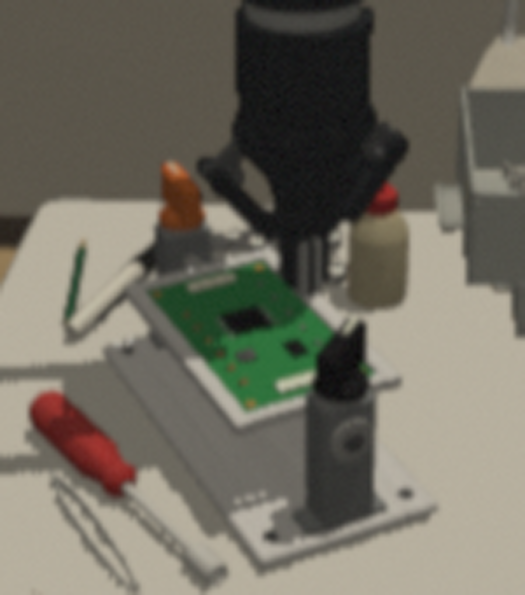

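The board now looks near level, with corners at (133,288), (240,422) and (398,380) in the crop. I'll check the angle against the model.

```bash
python3 - <<'E'
from h import *
f=[526.6,-198.5,.036]
o=np.array([(398,380),(240,419),(133,288)])/3.5+[250,100]-.4
for t in(-.1,0,.1,.2,.3): print(t,(proj("side",w(f,brd(t,[[50,-83,4],[-50,-83,4],[-50,83,4]])))-o).round(1).tolist())
E
```

```text
-0.1 [[1.4, 1.9], [-0.7, -0.1], [-2.8, -2.8]]
0 [[1.4, -0.3], [-1.0, 2.2], [-2.9, -0.7]]
0.1 [[1.2, -2.4], [-1.0, 4.4], [-2.8, 1.4]]
0.2 [[0.7, -4.4], [-0.7, 6.6], [-2.5, 3.4]]
0.3 [[0.1, -6.3], [-0.2, 8.6], [-2.0, 5.3]]
```

Level to about 0 ± 0.1 rad. Next I lift, open, and go over the orange knob.

>>> arm_command(plan=[0,0,0,3,0,0,0,0,4,0,0,0,0,3,0,0.8,-1.5,2.6,0,0,0.8,-1.5,2.6,0,0,0.8,-1.5,2.6,0,0,0.8,0,0,0,0,0.8,0,0,-2,0,0.8,0,0,0,0,0.8,0,0,0,0])

```text
time_s: 4.65
tool_pos: [522.7, -93.8, 179.7]
tcp_rot: [[-0.003, 0.028, 1.0], [0.0, 1.0, -0.028], [-1.0, 0.0, -0.003]]
wrist_force: [1.1, -0.1, 0.1]
finger_gap: 69.1
```

```bash
python3 - <<'E'
from h import *
import cv2
s=bot.sense();print(s["time_s"],s["tool_pos"],s["finger_gap"])
b=bot.grab_frame("side")[70:270,230:400,::-1]
cv2.imwrite("pics/e.png",cv2.resize(b,None,fx=3,fy=3,interpolation=cv2.INTER_CUBIC))
for r in bot.recognise("side","lock_knob"): print(r["extent"],r["confidence"])
print(proj("side",[[522.8,-93.5,127],[522.8,-93.5,101]]))
E
```

```text
4.65 [522.68670552 -93.82854748 179.66165444] 69.05228425664521
[295.7, 145.3, 310.5, 164.7] 0.69
[[301.15456896 149.72560144]
 [301.71163546 160.57195689]]
```

View pics/e.png

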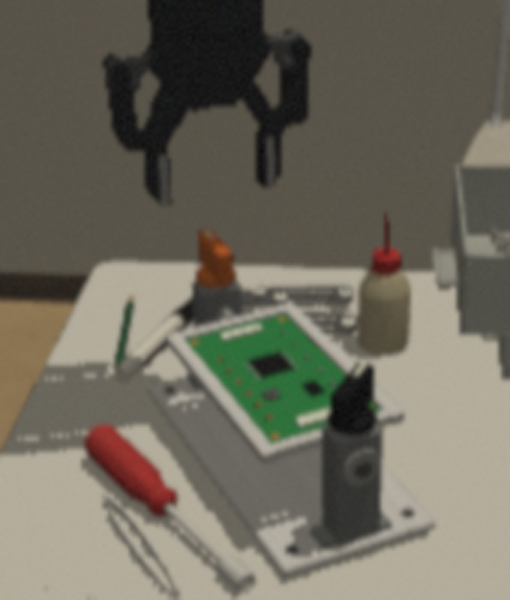

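The board stayed level and the jaws straddle the orange bar. I'll descend and close.

>>> arm_command(plan=[0.8,0,0,-1.5,0,0.8,0,0,-1.5,0,0.8,0,0,-1,0,0.8,0,0,-0.8,0,0.8,0,0,0,0,0,0,0,0,0,0,0,0,0,0,0,0,0,0,0,0,0,0,0,0,0,0,0,0,0], force=25)

```text
time_s: 5.75
tool_pos: [521.0, -93.3, 132.6]
tcp_rot: [[-0.005, 0.027, 1.0], [0.0, 1.0, -0.027], [-1.0, 0.0, -0.005]]
wrist_force: [-6.8, -0.1, 6.6]
finger_gap: 12.3
```

>>> arm_command(plan=[0,-0.2,0,0.2,0,0,0,0,0,-8.2,0,0,0,0,-8.2,0,0,0,0,-8.2,0,0,0,0,-8.2,0,0,0,0,-8.2,0,0,0,0,-8.2,0,0,0,0,-8.2,0,0,0,0,-8.2,0,0,0,0,-8.2])

```text
time_s: 6.75
tool_pos: [520.2, -92.8, 132.8]
tcp_rot: [[-0.003, 0.969, 0.247], [0.002, 0.247, -0.969], [-1.0, -0.003, -0.002]]
wrist_force: [0.2, 1.8, -11.7]
finger_gap: 12.4
```

>>> arm_command(plan=[0,0,0,0,-1,0,0,0,0,0,0,0,0,0,0,0,0,0,0,0,0,0,0,0,0,0,0,0,0,0,0,0,0,0,0,0,0,0,0,0,0,0,0,0,0,0,0,0,0,0])

```text
time_s: 7.75
tool_pos: [520.2, -92.9, 132.9]
tcp_rot: [[-0.003, 0.972, 0.236], [0.002, 0.236, -0.972], [-1.0, -0.003, -0.002]]
wrist_force: [0.3, 3.3, -25.4]
finger_gap: 12.3
```

```bash
python3 - <<'E'
from h import *
s=bot.sense();R=s["tcp_rot"];print(s["time_s"],s["tool_pos"],s["finger_gap"],s["wrist_force"],s["wrist_torque"],"yaw",np.degrees(np.arctan2(R[1][2],R[0][2])))
E
```

```text
7.75 [520.20841424 -92.85392517 132.9173395 ] 12.344985503059327 [  0.32837763   3.29456449 -25.39790078] [ 0.72604638 -0.29939369  0.07713195] yaw -76.35347370729036
```

Jaw yaw relative to the frame is -78.4°, so the knob is at about 1.37. I'll release and lift straight up.

>>> arm_command(plan=[0,0,0,-0.2,0,0.6,0,0,0,0,0.6,0,0,0,0,0.6,0,0,0,0,0.6,0,0,0,0,0.6,0,0,1,0,0.6,0,0,3,0,0.6,0,0,4,0,0.6,0,0,4,0,0.6,0,0,0,0])

```text
time_s: 8.75
tool_pos: [525.4, -94.7, 259.3]
tcp_rot: [[0.013, 0.972, 0.235], [-0.004, 0.235, -0.972], [-1.0, 0.012, 0.007]]
wrist_force: [1.7, -0.9, 0.3]
finger_gap: 51.3
```

```bash
python3 - <<'E'
from h import *
import cv2
s=bot.sense();print(s["time_s"],s["tool_pos"],s["finger_gap"],s["wrist_force"])
b=bot.grab_frame("side")[120:270,265:385,::-1]
cv2.imwrite("pics/f.png",cv2.resize(b,None,fx=4,fy=4,interpolation=cv2.INTER_CUBIC))
f=[526.6,-198.5,.036]
for t in(0,.1): print(t,((proj("side",w(f,brd(t,[[50,-83,4],[-50,-83,4],[-50,83,4]])))-[265,120])*4).round().tolist())
for k in(1.0,1.2,1.4): print(k,((proj("side",w(f,[[22*np.sin(k),105+22*np.cos(k),127],[-22*np.sin(k),105-22*np.cos(k),127]]))-[265,120])*4).round().tolist())
E
```

```text
8.75 [525.4395063  -94.72597474 259.2557105 ] 51.283709836236405 [ 1.70950441 -0.88353455  0.27672444]
0 [[399.0, 351.0], [209.0, 406.0], [79.0, 245.0]]
0.1 [[398.0, 343.0], [209.0, 415.0], [79.0, 253.0]]
1.0 [[168.0, 103.0], [121.0, 135.0]]
1.2 [[174.0, 105.0], [115.0, 133.0]]
1.4 [[179.0, 108.0], [110.0, 130.0]]
```

View pics/f.png

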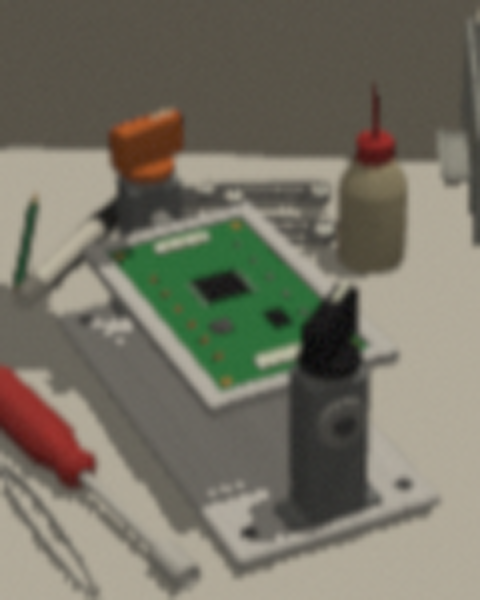

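The orange bar's ends at (110,130) and (183,112) match the 1.4 rad prediction. The board corners match level, and the black knob looks unchanged. I'll hand the job in.

```bash
python3 -c "
from bench import bot
print(bot.sign_off())"
```

```text
the job is handed in; nothing more can be done
None
```

The board is level and locked, and I handed the job in at about 9 s of the 38 s allowed; hand-in reports no verdict.

I pressed the raised far rail down with the closed fingertips until the board lay level. I then gripped the orange knob, turned it about 75° clockwise, let go and lifted clear.

- **Board:** in the last side picture its corners match the level prediction, within roughly 0.1 rad.
- **Orange knob:** the jaw angle put it at about 1.37 rad, and its bar in the picture matches the 1.4 rad prediction. The wrist torque was about the knob's friction, so I did not feel a clear end stop.
- **Black knob:** I never went near it, and it looks unchanged in the picture. I did not measure it.
- **Clearance:** the gripper is open, with its tips about 100 mm above the knob, and the wrist force is near zero.

One reading stood out: a vertical force of about 25 N at the wrist built up while I held the knob. It stayed below the limits and went away on release.

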